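Find the softest saddle seat spring and push its tag down

TASK

Test the three saddle seat springs on the bench: with closed fingertips, gently press each leather pad in turn until it visibly gives, going from the robot's left to its right, and feel which is the softest. Then push the brass tag of the softest one all the way down into its block and leave the other two tags up. Grip and lift nothing; leave the mounts and the other things on the bench where they stand, and finish with the hand clear.

Things in the scene. Friction and masses are not known exactly. Their poses are not given: they have to be found in the camera images.
- mount_a: a seat-spring test mount: a loose dark wooden block 130 mm (its x) by 60 mm (its y) by 30 mm high, about 1.5 kg, standing flat on the bench, turned up to 0.3 rad. Origin: centre of its underside. Along its x: a brown leather pad on a coil spring at +33 mm, a brass tag at -45 mm (on the robot's side). The three mounts look alike, stand side by side along y about 235 mm apart (200 mm or more) in any order, and only pressing tells how soft each is.
- pad_a_top (a point): centre of the top face of the round leather pad of mount_a (pad 56 mm across, flat top 48 mm across); 82 mm above the bench when free; moves down with the pad.
- pad_a (a joint): how far the pad of mount_a is pressed straight down, m: 0 free (it springs back by itself), 0.020 bottomed. It starts to give at about 1 N. A 6 N push sinks the softest of the three about 16 mm, the next about 8 mm and the firmest about 5 mm; bottoming them takes about 7, 13 and 21 N.
- tag_a_top (a point): centre of the top edge of the upright brass tag plate of mount_a (14 mm along the mount's x, 36 mm along its y); about 75 mm above the bench when up; moves with the tag.
- tag_a (a joint): how far the tag of mount_a is pushed straight down into the block, m: 0 to 0.003 when up at the start, on the softest mount it goes 0.022 down, top edge 53 mm above the bench; on the two firmer mounts a catch inside the block stops it at 0.012. It slides with about 4 N of friction and stays where it is left, so a tag cannot be pushed up again.
- mount_b: a seat-spring test mount: a loose dark wooden block 130 mm (its x) by 60 mm (its y) by 30 mm high, about 1.5 kg, standing flat on the bench, turned up to 0.3 rad. Origin: centre of its underside. Along its x: a brown leather pad on a coil spring at +33 mm, a brass tag at -45 mm (on the robot's side). The three mounts look alike, stand side by side along y about 235 mm apart (200 mm or more) in any order, and only pressing tells how soft each is.
- pad_b_top (a point): centre of the top face of the round leather pad of mount_b (pad 56 mm across, flat top 48 mm across); 82 mm above the bench when free; moves down with the pad.
- pad_b (a joint): how far the pad of mount_b is pressed straight down, m: 0 free (it springs back by itself), 0.020 bottomed. It starts to give at about 1 N. A 6 N push sinks the softest of the three about 16 mm, the next about 8 mm and the firmest about 5 mm; bottoming them takes about 7, 13 and 21 N.
- tag_b_top (a point): centre of the top edge of the upright brass tag plate of mount_b (14 mm along the mount's x, 36 mm along its y); about 75 mm above the bench when up; moves with the tag.
- tag_b (a joint): how far the tag of mount_b is pushed straight down into the block, m: 0 to 0.003 when up at the start, on the softest mount it goes 0.022 down, top edge 53 mm above the bench; on the two firmer mounts a catch inside the block stops it at 0.012. It slides with about 4 N of friction and stays where it is left, so a tag cannot be pushed up again.
- mount_c: a seat-spring test mount: a loose dark wooden block 130 mm (its x) by 60 mm (its y) by 30 mm high, about 1.5 kg, standing flat on the bench, turned up to 0.3 rad. Origin: centre of its underside. Along its x: a brown leather pad on a coil spring at +33 mm, a brass tag at -45 mm (on the robot's side). The three mounts look alike, stand side by side along y about 235 mm apart (200 mm or more) in any order, and only pressing tells how soft each is.
- pad_c_top (a point): centre of the top face of the round leather pad of mount_c (pad 56 mm across, flat top 48 mm across); 82 mm above the bench when free; moves down with the pad.
- pad_c (a joint): how far the pad of mount_c is pressed straight down, m: 0 free (it springs back by itself), 0.020 bottomed. It starts to give at about 1 N. A 6 N push sinks the softest of the three about 16 mm, the next about 8 mm and the firmest about 5 mm; bottoming them takes about 7, 13 and 21 N.
- tag_c_top (a point): centre of the top edge of the upright brass tag plate of mount_c (14 mm along the mount's x, 36 mm along its y); about 75 mm above the bench when up; moves with the tag.
- tag_c (a joint): how far the tag of mount_c is pushed straight down into the block, m: 0 to 0.003 when up at the start, on the softest mount it goes 0.022 down, top edge 53 mm above the bench; on the two firmer mounts a catch inside the block stops it at 0.012. It slides with about 4 N of friction and stays where it is left, so a tag cannot be pushed up again.
- spool: a thread spool standing up, 34 mm across, 38 mm high, between the mounts. Bystander.
- dye: a small amber dye bottle standing up, 32 mm across, 60 mm high, between the mounts. Bystander.
- tin: a flat aluminium tin, 64 mm across, 24 mm high, to the robot's left of the mounts. Bystander.
- mallet: a small hammer lying flat beyond the mounts. Bystander.
- awl: an awl with a wooden handle, 140 mm long, lying flat on the robot's side of the mounts. Bystander.
- brush: a brush lying flat beyond the mounts. Bystander.
- anvil: a small steel bench anvil, 120 mm long, 72 mm high, to the robot's right of the mounts. Bystander.

How it is judged:
By the outcome, as a careful person would: the job done as asked, in the order asked, and still so for the second after the job is handed in, with the robot touching nothing.
It also fails if it takes over 48 s, if anything falls off the work surface, if the arm or the gripper's body presses on something with over 40 N, if the wrist force passes 120 N, or if a joint passes its speed limit or range.

ROBOT

A 6-joint arm with a two-finger parallel gripper is mounted at the origin on the work surface. World frame = base frame: x ahead of the robot, y to its left, z up, the work surface at z = 0. Lengths are in mm, angles in degrees, forces in N, time in s.
With the tool pointing down it reaches from about 275 to 825 mm from the base axis. Payload 4.9 kg.
Tool frame: the origin (TCP) lies on the mounting face of the last link; the fingertips stand 173 mm ahead of it and the grasp point (between the pads) lies robot.pinch_z ahead of it (robot.pinch_z is the distance from the TCP to the grasp point, in mm); z points along the fingers, y is the line along which they close (so a half turn about z gives the same grasp; the last joint's range is limited). The gripper opens to 85 mm and grips with 20 to 120 N. Pads are 22 mm wide; open, the fingers measure 114 mm over their backs; the gripper's body (76 mm by 85 mm) begins 54 mm behind the grasp point. The pads swing forward as they close: fully open they stand 13 mm farther back than shut.
Start: joints at [-80.226, 18.69, -11.035, 60.275, 0, 82.311], TCP at [165.068, -524.663, 404.681] pointing down, gripper open.
Joint ranges: [-152.03, 152.03], [-55.5, 102.48], [-74.3, 77.21], [-110.64, 120.58], [-84.22, 78.4], [-180, 180]. Speed limits (degrees/s): [147.25, 147.25, 180, 180, 180, 180].

INTERFACE

Orientations are given as [roll, pitch, yaw] about the fixed x, y, z axes, in that order (R = Rz(yaw) Ry(pitch) Rx(roll)).
In Python, from plant import robot gives the robot as it stands. Calls block until the motion is done:
- robot.reach(position, orientation): joint-space move of the TCP to a pose.
- robot.servo_line(position, frame=None, vel=150): straight line of the TCP; frame=None keeps the orientation; vel is the mean speed in mm/s.
- robot.move_j(angles): joint-space move.
- robot.gripper_open() and robot.grasp(force=None): open the fingers fully, or close them until they stop; force is the grip in N (None keeps the last).
- robot.wait(seconds).
- robot.solve_ik(position, orientation): joint angles nearest the present ones, or None.
- robot.sense(): the state.
- robot.read_camera(name): name is "side" or "top"; returns the picture (384x512x3 uint8, red, green, blue); there is no depth.
- robot.camera_params(name): a dict with "vfov" (degrees; the focal length in pixels is half the picture's height over the tangent of half this angle, whatever the lens; pixels are square), "cx", "cy" (the principal point, pixels), "rvec" (rotation vector, rad) and "tvec" (3), from world to camera coordinates, as OpenCV has them. Camera axes: x right, y down, z forward; pixel columns grow to the right and rows downward; lengths in mm; the calibration is good to about 2 mm. A picture is of the moment at which its call begins. camera_params takes no time and is no camera call.
A pose or a line that the arm cannot do raises robot.PlanningError and nothing moves.
- robot.sign_off(): hands the job in; it is judged then, once.
The state is a dict: "clock": time; "joints": joint angles; "qvel": joint speeds; "joint_torque": joint torques, N m; "ee_pos": TCP position; "eef_rot": TCP orientation; "wrist_force": force on the tool from outside, world axes, zero at the start; "wrist_torque": the same for the moment, N m; "grip_width": opening from 0.0 (shut) to 1.0 (fully open); "gripper_force": force on a finger pad.
Only numpy, scipy, OpenCV 4.12 (cv2) and the standard library are available. Lean on these libraries where they do the work, as an engineer would, in place of code of your own. Each camera call takes 0.05 s, during which the arm holds its last target. There are 200 camera calls.

## Working session

There is one attempt and no reset: what is moved stays moved. The work goes in short steps, each a Python script; the robot and the scene stay as the last script left them, time stands still between calls to the robot, and variables do not carry over. Pictures are saved under pics/ and viewed, at most 10 in all, crops included, and the job is handed in when it is done.

```bash
ls; mkdir -p pics; python3 - <<'E'
from plant import robot
import cv2
for n in("top","side"):
    cv2.imwrite(f"pics/{n}0.png",robot.read_camera(n)[:,:,::-1]); print(robot.camera_params(n))
print(robot.sense(),robot.pinch_z)
E
```

```text
pics
{'vfov': 56.79430933903271, 'cx': 254.3734717727288, 'cy': 188.5398812054817, 'rvec': array([ 2.15244666, -2.20796839,  0.15247242]), 'tvec': array([ -41.3143062 ,  575.66661751, 1071.69259435])}
{'vfov': 56.28086597421082, 'cx': 254.82281910029414, 'cy': 191.52226426454433, 'rvec': array([ 0.92154302, -2.38918127,  1.17368496]), 'tvec': array([378.06143321, 322.82373476, 716.36645967])}
{'clock': 0.1, 'joints': array([-8.02253425e+01,  1.87275169e+01, -1.10862140e+01,  6.02757435e+01,
        6.82696200e-04,  8.23097815e+01]), 'qvel': array([ 0.0785666 , -0.04533278,  0.156147  ,  0.07283321, -0.03704328,
       -0.06310199]), 'joint_torque': array([ 6.43251042e-04, -4.44239402e+01,  2.63037783e+01,  7.88283243e-03,
       -9.88558031e-05, -1.81101827e-07]), 'ee_pos': array([ 165.02425585, -524.38687698,  403.98429906]), 'eef_rot': array([-1.79911422e+02, -1.26497415e-02,  1.74648657e+01]), 'wrist_force': array([-0.35806036,  0.47166035,  0.05688218]), 'wrist_torque': array([0.04495302, 0.00825855, 0.00123691]), 'gripper_force': 0.0, 'grip_width': 1.0022798695723003} 154.70000000000002
```

View pics/top0.png

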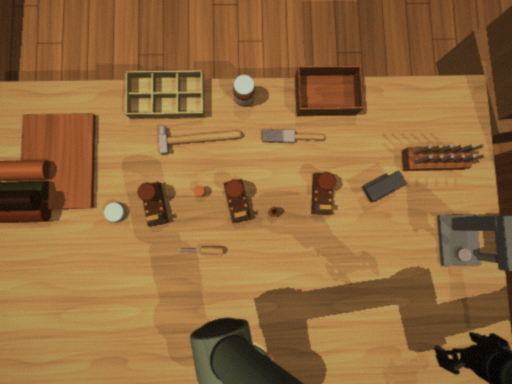

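View pics/side0.png

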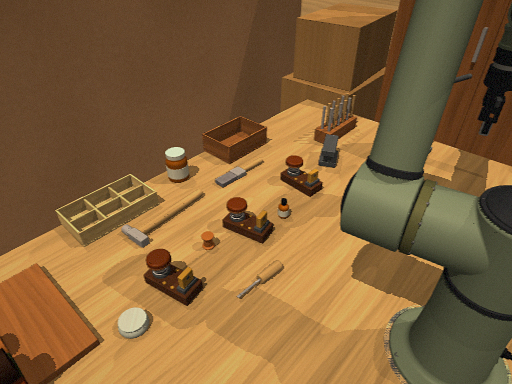

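The top view shows mounts with pads at about (147,191), (234,188) and (327,181), and tags at about (155,215), (241,212) and (322,206). Next I'll segment them by colour and check on an enlarged crop.

```bash
cat > h.py <<'E'
import numpy as np, cv2
from plant import robot
def ray(n,uv,z):
    p=robot.camera_params(n); f=192/np.tan(np.radians(p['vfov']/2)); R=cv2.Rodrigues(p['rvec'])[0]
    c=-R.T@p['tvec']; d=R.T@np.array([(uv[0]-p['cx'])/f,(uv[1]-p['cy'])/f,1]); return c+d*(z-c[2])/d[2]
def proj(n,P):
    p=robot.camera_params(n); f=192/np.tan(np.radians(p['vfov']/2)); R=cv2.Rodrigues(p['rvec'])[0]
    q=R@np.array(P,float)+p['tvec']; return q[:2]/q[2]*f+[p['cx'],p['cy']]
def blobs(img,kind):
    h=cv2.cvtColor(img,cv2.COLOR_RGB2HSV).astype(int); H,S,V=h[...,0],h[...,1],h[...,2]
    m=((H<9)|(H>172))&(S>150)&(V>60) if kind=='pad' else (H>=15)&(H<=28)&(S>165)&(V>90)
    n,l,s,c=cv2.connectedComponentsWithStats(m.astype(np.uint8),connectivity=8)
    return [(c[i],s[i]) for i in range(1,n) if 15<s[i][4]<900]
E
python3 - <<'E'
from h import *
t=cv2.imread('pics/top0.png')[:,:,::-1]; s=cv2.imread('pics/side0.png')[:,:,::-1]
for n,im,roi in(("top",t,(130,350,165,235)),("side",s,(130,330,145,310))):
  for k,z in(("pad",82),("tag",75)):
    for c,st in blobs(im,k):
      if roi[0]<c[0]<roi[1] and roi[2]<c[1]<roi[3]: print(n,k,c.round(1),st[2:],ray(n,c,z).round(1))
o=np.hstack([cv2.resize(t[165:235,x:x+50],None,fx=5,fy=5,interpolation=cv2.INTER_NEAREST) for x in(127,214,300)])
u=np.hstack([cv2.resize(s[y:y+60,x:x+65],(250,231),interpolation=cv2.INTER_NEAREST) for x,y in((142,246),(218,193),(275,148))])
cv2.imwrite('pics/crop0.png',np.vstack([o,u])[:,:,::-1])
h=cv2.cvtColor(np.ascontiguousarray(t),cv2.COLOR_RGB2HSV); print(h[191,147],h[188,234],h[181,327],h[215,155],h[214,155],h[212,241],h[206,322])
E
```

```text
top pad [326.1 180.8] [16 14 75] [ 587.3 -269.4   82. ]
top pad [232.  188.9] [12 14 37] [569.4  11.9  82. ]
top tag [325.2 206.4] [13  6 60] [ 511.  -264.8   75. ]
top tag [240.1 213.9] [11  6 48] [495.5 -10.1  75. ]
top tag [152.1 217.2] [13  7 65] [492.3 248.   75. ]
side tag [312.1 175.2] [ 12  14 102] [ 498.1 -241.6   75. ]
side tag [260.1 217.8] [11 18 97] [486.7   6.5  75. ]
side tag [183.5 275.7] [ 16  22 130] [485.2 258.4  75. ]
[  9 189 105] [  8 181 121] [  8 192 113] [ 17 173 170] [ 15 181 111] [ 17 172 166] [ 18 176 183]
```

View pics/crop0.png

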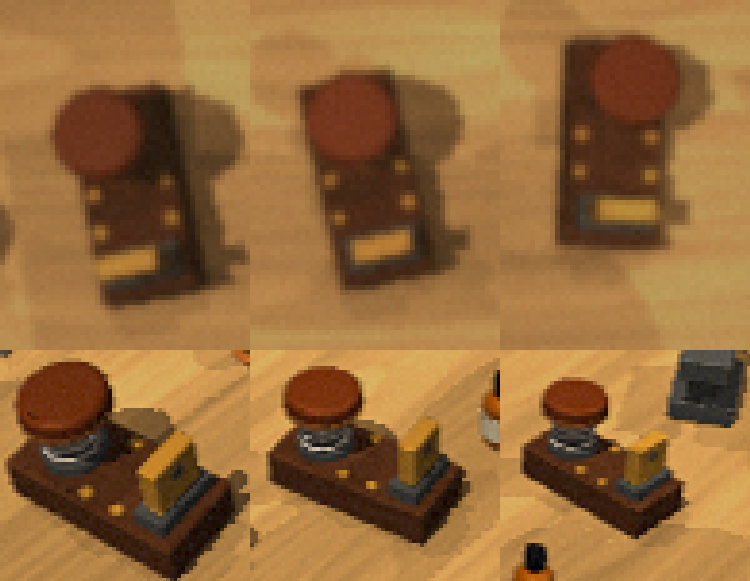

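The crops show the pad and tag centres clearly. The top mask gives good tag centres, and the pad centres come from the round outlines. I'll cross-check them against the side view, then press the left pad.

```bash
cat >> h.py <<'E'
PT=[(145.9,190.9),(233.7,187.9),(326.5,180.5)]; TT=[(152.3,217.2),(239.9,213.9),(325.0,206.5)]
PS=[(158.9,255.6),(236.7,203.4),(294.5,159.7)]
pads=[ray('top',c,82) for c in PT]; tags=[ray('top',c,75) for c in TT]
yaws=[np.degrees(np.arctan2(*(p-t)[1::-1])) for p,t in zip(pads,tags)]
def force(n=5):
    F=[]
    for _ in range(n): robot.wait(.02); F.append(robot.sense()['wrist_force'][2])
    return np.mean(F)
def press(p,yaw,z0,zs,fmax):
    p=np.array(p); at=lambda z:[p[0],p[1],z+173]
    robot.reach(at(z0+40),[180,0,yaw]); robot.servo_line(at(z0+5),vel=80); robot.wait(.2); b=force(); print('bias',b.round(2))
    out=[]
    for z in zs:
        robot.servo_line(at(z),vel=25); f=force()-b; tz=robot.sense()['ee_pos'][2]-173
        out.append((z,round(tz,1),round(f,1)))
        if abs(f)>fmax: break
    print(*out)
    return at
E
python3 - <<'E'
from h import *
for i in range(3): print(pads[i].round(1),ray('side',PS[i],82).round(1),tags[i].round(1),round(yaws[i],1),np.linalg.norm((pads[i]-tags[i])[:2]).round(1))
if max(np.linalg.norm(pads[i]-ray('side',PS[i],82)) for i in range(3))<9:
    robot.grasp(20)
    at=press(pads[0],yaws[0],82,[84,82,80,78,76,74],10)
    cv2.imwrite("pics/p0.png",robot.read_camera('side')[190:330,80:280,::-1].repeat(3,0).repeat(3,1))
    robot.servo_line(at(125),vel=100); s=robot.sense(); print(s['clock'],s['grip_width'],s['eef_rot'])
E
```

```text
[569.6 264.5  82. ] [566.9 262.6  82. ] [492.3 247.3  75. ] 12.5 79.2
[572.4   6.9  82. ] [566.6  11.   82. ] [495.3  -9.7  75. ] 12.1 78.8
[ 588.  -270.8   82. ] [ 583.5 -266.    82. ] [ 510.8 -264.1   75. ] -4.9 77.5
bias 0.03
(84, np.float64(83.9), np.float64(0.1)) (82, np.float64(82.2), np.float64(1.1)) (80, np.float64(80.1), np.float64(1.7)) (78, np.float64(78.1), np.float64(2.8)) (76, np.float64(76.1), np.float64(2.7)) (74, np.float64(74.1), np.float64(3.5))
8.175 0.0014167904944532776 [1.79992766e+02 6.84537890e-02 1.25154905e+01]
```

Left pad takes 3.5 N at 8 mm, which matches the softest spec. Now the other two.

```bash
python3 - <<'E'
from h import *
for i in(1,2):
    robot.servo_line(robot.sense()['ee_pos']+[0,0,30],vel=150)
    p=(pads[i]+ray('side',PS[i],82))/2
    at=press(p,yaws[i],82,[84,82,80,78,76,74],14)
    robot.servo_line(at(125),vel=100)
print(robot.sense()['clock'])
robot.servo_line(robot.sense()['ee_pos']+[0,0,120],vel=200)
cv2.imwrite("pics/t1.png",robot.read_camera('top')[160:260,90:350,::-1].repeat(3,0).repeat(3,1))
E
```

```text
bias 0.09
(84, np.float64(83.9), np.float64(0.1)) (82, np.float64(82.2), np.float64(1.1)) (80, np.float64(80.2), np.float64(2.1)) (78, np.float64(78.2), np.float64(3.4)) (76, np.float64(76.2), np.float64(4.9)) (74, np.float64(74.3), np.float64(5.9))
bias -0.09
(84, np.float64(83.9), np.float64(-0.2)) (82, np.float64(82.2), np.float64(1.4)) (80, np.float64(80.3), np.float64(3.1)) (78, np.float64(78.4), np.float64(5.0)) (76, np.float64(76.6), np.float64(7.1)) (74, np.float64(74.9), np.float64(8.8))
21.8583
```

View pics/t1.png

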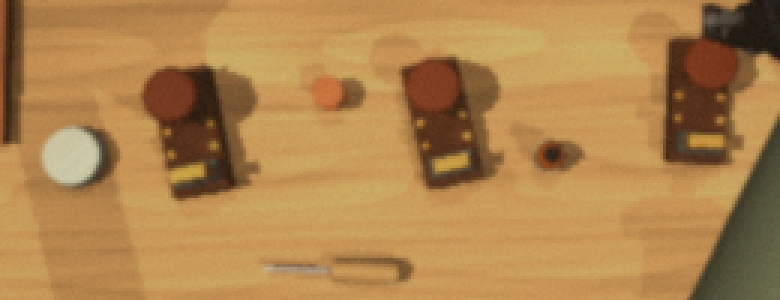

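The three mounts stand where they were, and the left tag is still at about (152.7,217.7). The forces at 8 mm (3.5, 5.9 and 8.8 N) make the left mount the softest, so I'll push its tag.

```bash
python3 - <<'E'
from h import *
t=tags[0]+[-1.4,-1,0]
q=robot.sense()['ee_pos']
robot.reach([t[0],t[1],173+160],[180,0,yaws[0]])
at=press(t,yaws[0],75,[76,73,70,66,62,58,55,54,53,52.5,52,51.5,51],16)
print(robot.sense()['wrist_force'])
robot.servo_line(at(180),vel=150); robot.reach([400,0,400],[180,0,0])
print(robot.sense()['clock'])
a=robot.read_camera('side')[140:310,130:340]; b=robot.read_camera('top')[160:240,120:350]
cv2.imwrite("pics/e1.png",np.vstack([cv2.resize(a,(690,320)),cv2.resize(b,(690,240))])[:,:,::-1])
E
```

```text
bias -0.08
(76, np.float64(75.9), np.float64(-0.1)) (73, np.float64(72.9), np.float64(0.2)) (70, np.float64(69.8), np.float64(-0.3)) (66, np.float64(65.8), np.float64(0.1)) (62, np.float64(61.8), np.float64(0.2)) (58, np.float64(57.8), np.float64(0.4)) (55, np.float64(54.8), np.float64(0.2)) (54, np.float64(54.0), np.float64(1.2)) (53, np.float64(53.4), np.float64(6.0)) (52.5, np.float64(53.4), np.float64(9.1)) (52, np.float64(53.3), np.float64(13.2)) (51.5, np.float64(53.3), np.float64(16.7))
[-4.99082376 -2.43351478 16.56726081]
38.7333
```

View pics/e1.png

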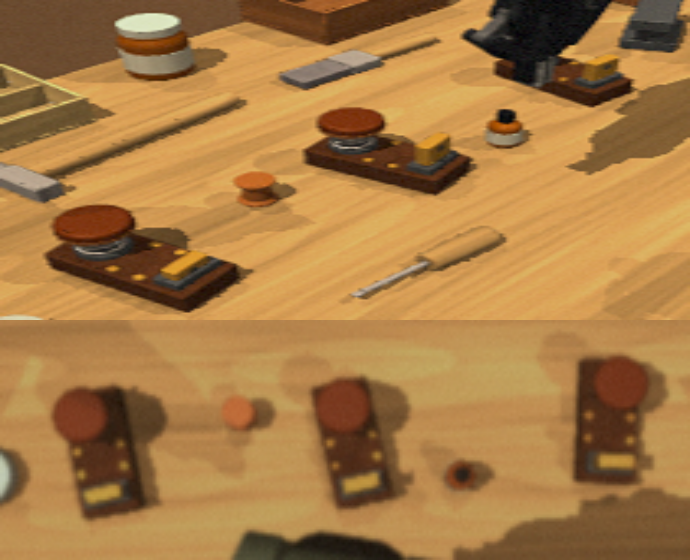

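The final view shows the left tag nearly flush with its block, at about (185,265) in the side view. The other two tags are up, nothing has moved, and the hand is well clear.

```bash
python3 -c "
from plant import robot
print(robot.sign_off())"
```

```text
the job is handed in; nothing more can be done
None
```

I pressed all three pads from left to right; the left mount was the softest (3.5 N at 8 mm, against 5.9 and 8.8 N), so I pushed its tag down until it stopped at about 53 mm, left the other two up, and handed in at about 39 s with the hand clear.

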